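# Eject a cast sinker from its mould into the crate

## Task

Slide the wooden crate under the lower end of the tin chute, then push the mould's ejector rod right through by its upright handle so that the lead sinker is driven out of the bore and slides down the chute into the crate. Then draw the rod fully back to its stop and let go, leaving the crate under the chute. Do not touch the sinker itself with the robot, and leave the other things on the cart where they are.

Things in the scene. Friction and masses are not known exactly. Their poses are not given: they have to be found in the camera images.
- mould: Dark cast iron mould block, 90 (x) x 110 (y) x 90 mm high, on a timber stand 80 x 100 mm, fixed to the cart. Its top is 210 mm above the cart. Origin: on the cart under the block's centre; z up. A round bore of 33 mm runs through the block along its own y, axis 165 mm above the cart. The ejector rod enters on the -y side, the sinker leaves on the +y side onto the chute. Parting line and bolt heads on top are part of it; a 130 x 150 x 12 mm steel foot lies under the stand.
- chute_lip (a point): Middle of the lower edge of the folded tin chute, which is fixed to the mould: 75 mm above the cart, 161 mm from the mould's origin along the mould's +y. The chute is 62 mm wide with 24 mm side walls, starts under the bore's exit, 143 mm up, and falls at 33 degrees along the mould's +y. Axes as the mould's. The tin is smooth: the sinker slides down it by itself. Its underside at the lip is 72 mm above the cart, so the crate passes below it.
- rod_handle (a point): Grip point of the ejector rod's handle: an upright dark wooden round post, 22 mm in diameter, standing on the outer end of the steel rod (16 mm diameter, lying along the mould's y). The point is on the post's axis, 210 mm above the cart and 45 mm above the rod's axis; the post's top is 21 mm above it. The post is 179 mm from the mould's origin along the mould's -y when the rod is fully back and 91 mm when it is fully in, where 25 mm stay free between post and block.
- ejector (a joint): Travel of the ejector rod along the mould's +y, m: 0 = fully back at its stop, 0.088 = fully in at its other stop, with the rod's tip 3 mm out of the exit face. It stays where it is left; friction is about 4 N plus 8 N per m/s. It meets the sinker at about 0.029 and the sinker drops out only near the end of the travel.
- sinker_center (a point): Centre of the grey lead sinker that lies in the mould's bore along the mould's y: a barrel 70 mm long and 30 mm in diameter, tapering to 22 mm at its flat ends, about 0.4 kg. At the start its nose stands 14 mm out of the bore's exit. Its own y is its long axis.
- crate_center (a point): Centre, half-way up (27.5 mm above the cart), of the loose open wooden crate: outside 150 (x) x 170 (y) x 55 mm high, walls and floor 10 mm thick, about 0.7 kg. Its own x and y lie along the sides, z up. It can be held by a wall from above and slid.
- spare0: Bystander: lead sinker like the one in the mould, standing on end, 70 mm tall, 30 mm in diameter; origin at its foot.
- spare1: Bystander: another such standing sinker.
- spare2: Bystander: another such standing sinker.
- spare3: Bystander: another such standing sinker.
- crucible: Bystander: orange crucible, 92 mm wide at the rim, 100 mm tall; origin under its centre.
- dipper: Bystander: brass dipper, bowl 64 mm wide and 36 mm high with its handle reaching 190 mm along its own -y; origin under the bowl.
- mallet: Bystander: wooden mallet lying down, head 75 x 50 x 50 mm, handle reaching 175 mm along its own -y; origin under the head.
Things that resemble listed ones, but are neither listed nor needed, are in the scene too. Of the things that look like the part that bears crate_center, the middle-sized one is meant.

How it is judged (in metres and radians):
On the way, in this order (a step that is already met when the one before it is completed fails the run):
1. the crate stands on the cart with its opening under the chute's lip, the sinker still in the bore (x of chute_lip in the frame of crate_center between -0.065 and 0.065 m and y of chute_lip in the frame of crate_center between -0.075 and 0.075 m and angle between crate_center's own z axis and vertical below 0.1 rad and y of sinker_center in the frame of mould below 0.06 m), for 0.2 s.
2. the sinker has been driven out by the rod and lies in the crate (x of sinker_center in the frame of crate_center between -0.065 and 0.065 m and y of sinker_center in the frame of crate_center between -0.075 and 0.075 m and z of sinker_center in the frame of crate_center below 0.02 m and linear speed of sinker below 0.05 m/s), for 0.2 s.
At the end, for the whole second after the job is handed in: The sinker lies at rest inside the crate, the crate stands flat on the cart with the chute's lip above its opening, and the ejector rod is back within 8 mm of its stop (x of sinker_center in the frame of crate_center between -0.065 and 0.065 m and y of sinker_center in the frame of crate_center between -0.075 and 0.075 m and z of sinker_center in the frame of crate_center below 0.02 m and x of chute_lip in the frame of crate_center between -0.065 and 0.065 m and y of chute_lip in the frame of crate_center between -0.075 and 0.075 m and value of joint ejector below 0.008 m and linear speed of sinker below 0.03 m/s and linear speed of crate below 0.02 m/s and angle between crate_center's own z axis and vertical below 0.1 rad and height (world z) of crate_center below 0.035 m); the robot touches nothing.
It fails at once if the robot touches the sinker (contact force between any of the fingers, the arm and sinker above 0.5 N).
It fails at once if another thing on the cart is shifted by more than 30 mm or knocked over (distance of any of spare0, spare1, spare2, spare3, crucible, dipper, mallet from where it was at the start of the episode above 0.03 m or angle between any of spare0, spare1, spare2, spare3, crucible, dipper, mallet's own z axis and vertical above 0.5 rad).
It also fails if it takes over 58 s, if anything falls off the work surface, if the arm or the gripper's body presses on something with over 40 N, if the wrist force passes 120 N, or if a joint passes its speed limit or range.

## Robot

A 6-joint arm with a two-finger parallel gripper is mounted at the origin on the work surface. World frame = base frame: x ahead of the robot, y to its left, z up, the work surface at z = 0. Lengths are in mm, angles in rad, forces in N, time in s.
With the tool pointing down it reaches from about 350 to 975 mm from the base axis. Payload 7.1 kg.
Tool frame: the origin (TCP) lies on the front face of the gripper's body, between the roots of the fingers; the fingertips stand 80 mm ahead of it and the grasp point (between the pads) lies 61 mm ahead of it (env.tips_ahead is the distance from the TCP to the fingertips, in mm); z points along the fingers, y is the direction in which the jaws open and shut (so a half turn about z gives the same grasp; the last joint's range is limited). The gripper opens to 88 mm and grips with 3 to 60 N. Pads are 20 mm wide; open, the fingers measure 115 mm over their backs; the gripper's body (75 mm by 178 mm) begins 61 mm behind the grasp point.
Start: joints at [1.265, 0.423, 1.63, -0, 1.089, -0.019], TCP at [176.771, 599.464, 302.675] pointing down, gripper open.
Joint ranges: [-3, 3], [-0.9, 2.11], [0.09, 2.58], [-1.31, 4.45], [0.11, 2.69], [-2.54, 2.54]. Speed limits (rad/s): [2.39, 2.39, 3.01, 3.14, 3.14, 3.14].

## Interface

Orientations are given as a unit quaternion [x, y, z, w].
In Python, from station import env, set_gripper, viewer, workorder gives the robot as it stands. Calls block until the motion is done:
- env.reach(position, orientation): joint-space move of the TCP to a pose.
- env.move_l(position, rot=None, rate=150, f_stop=None): straight line of the TCP; rot=None keeps the orientation; rate is the mean speed in mm/s. With f_stop (N) it stops when the force on the tool has changed by that much, and returns True; else False.
- env.move_joints(angles): joint-space move.
- set_gripper(opening): finger opening in mm; the grip force is fixed at half the most; returns when the fingers have stopped.
- env.hold(seconds).
- env.ik(position, orientation): joint angles nearest the present ones, or None.
- env.read_state(): the state.
- viewer.camera(name): name is "scene" or "top"; returns the picture (420x560x3 uint8, blue, green, red); there is no depth.
- viewer.camera_params(name): a dict with "fx", "fy", "cx", "cy" (pixels), "pose" (4x4, takes a point from camera to world coordinates). Camera axes: x right, y up, looking along -z (the intrinsics and any distortion apply to the point x, -y, -z); pixel columns grow to the right and rows downward; lengths in mm; the calibration is good to about 2 mm. A picture is of the moment at which its call begins. camera_params takes no time and is no camera call.
A pose or a line that the arm cannot do raises env.IKError and nothing moves.
- workorder.sign_off(): hands the job in, once; it reports no verdict.
The state is a dict: "time_s": time; "qpos": joint angles; "dq": joint speeds; "tau": joint torques, N m; "tool_pos": TCP position; "orientation": TCP orientation; "force": force on the tool from outside, world axes, zero at the start; "wrist_torque": the same for the moment, N m; "width": finger opening in mm.
Only numpy, scipy, OpenCV 4.12 (cv2) and the standard library are available. Lean on these libraries where they do the work, as an engineer would, in place of code of your own. Each camera call takes 0.05 s, during which the arm holds its last target. There are 200 camera calls.

## Working session

There is one attempt and no reset: what is moved stays moved. The work goes in short steps, each a Python script; the robot and the scene stay as the last script left them, time stands still between calls to the robot, and variables do not carry over. Pictures are saved under pics/ and viewed, about 8 in all and at most 12, crops included, and the job is handed in when it is done.

```bash
ls; mkdir -p pics; python3 - <<'E'
from station import env, viewer
import cv2
for n in("scene","top"):
    im=viewer.camera(n); cv2.imwrite(f"pics/{n}0.png",im); p=viewer.camera_params(n); print(n,{k:(v if k!='pose' else v.round(3).tolist() if hasattr(v,'round') else v) for k,v in p.items()})
print(env.read_state())
E
```

```text
pics
scene {'fx': 425.69901997239987, 'fy': 425.69901997239987, 'cx': 282.5983089675188, 'cy': 213.8282745850884, 'pose': [[0.894, -0.3, 0.332, 848.139], [0.448, 0.631, -0.634, -583.755], [-0.019, 0.715, 0.698, 805.624], [0.0, 0.0, 0.0, 1.0]]}
top {'fx': 488.18538502108316, 'fy': 488.18538502108316, 'cx': 278.64338942260025, 'cy': 212.27618446413663, 'pose': [[0.009, 0.974, -0.226, 267.081], [-1.0, 0.011, 0.004, 6.366], [0.006, 0.226, 0.974, 1298.322], [0.0, 0.0, 0.0, 1.0]]}
{'time_s': 0.1, 'qpos': array([ 1.26501318e+00,  4.23752133e-01,  1.63056313e+00,  6.64379703e-06,
        1.08859541e+00, -1.90076751e-02]), 'dq': array([ 0.00031736, -0.00147175, -0.00057091,  0.00229206,  0.00122454,
       -0.00040843]), 'tau': array([ 3.95701682e-04, -5.45614851e+01, -2.74325269e+01,  6.45617838e-02,
        1.88112224e-02, -1.15993495e-05]), 'tool_pos': array([176.65582784, 599.13077778, 302.00684996]), 'orientation': array([ 1.42898392e-01,  9.89737145e-01, -6.49863359e-04, -1.09453783e-04]), 'force': array([-0.24463681,  0.19045207, -0.90513279]), 'wrist_torque': array([ 0.0368063 ,  0.01733586, -0.00511044]), 'width': 87.65433426636044}
```

View pics/scene0.png

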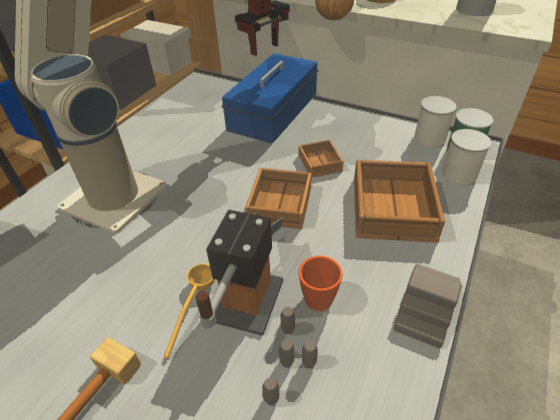

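View pics/top0.png

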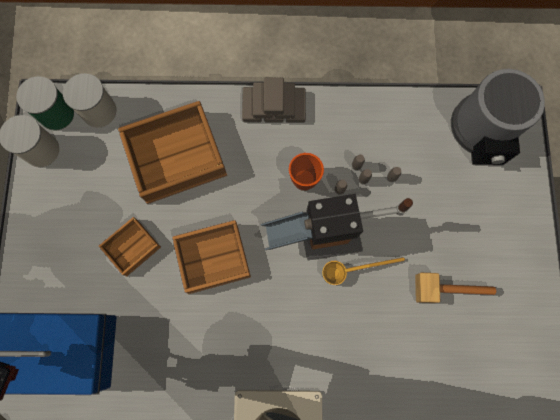

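The pictures show three similar crates in the top view: small (130,246), middle (211,257) and large (173,152). The middle one at (211,257) is the one meant. The mould top is at (334,219), the chute lip near (265,237) and the rod post at (405,205). Next is one close crop, with measurements by mask.

```bash
cat > h.py <<'E'
import numpy as np, cv2
from station import env, set_gripper, viewer, workorder
from scipy.spatial.transform import Rotation as R
def cast(n,uv,z):
    p=viewer.camera_params(n); P=np.array(p["pose"]); u,v=uv
    d=P[:3,:3]@np.array([(u-p["cx"])/p["fx"],-(v-p["cy"])/p["fy"],-1]); o=P[:3,3]
    return o+d*(z-o[2])/d[2]
def proj(n,X):
    p=viewer.camera_params(n); P=np.array(p["pose"]); c=P[:3,:3].T@(np.array(X)-P[:3,3])
    return np.array([p["cx"]+p["fx"]*c[0]/-c[2],p["cy"]+p["fy"]*c[1]/c[2]])
def down(yaw): # tool z down, tool y (jaw) along world angle yaw
    y=np.array([np.cos(yaw),np.sin(yaw),0]); z=np.array([0,0,-1.]); x=np.cross(y,z)
    return R.from_matrix(np.c_[x,y,z]).as_quat()
E
python3 - <<'E'
from h import *
im=cv2.imread("pics/top0.png"); hsv=cv2.cvtColor(im,cv2.COLOR_BGR2HSV)
def rep(name,m,box,z):
    b=np.zeros_like(m); x0,y0,x1,y1=box; b[y0:y1,x0:x1]=m[y0:y1,x0:x1]
    b=cv2.morphologyEx(b,cv2.MORPH_OPEN,np.ones((3,3)))
    c=max(cv2.findContours(b,0,2)[0],key=cv2.contourArea); r=cv2.minAreaRect(c); bp=cv2.boxPoints(r)
    W=np.array([cast("top",p,z)[:2] for p in bp]); print(name,np.round(bp,1).tolist(),"world",W.round(0).tolist(),"c",W.mean(0).round(1),"sides",np.linalg.norm(W[1]-W[0]).round(),np.linalg.norm(W[2]-W[1]).round())
wood=((hsv[...,0]<22)&(hsv[...,1]>90)).astype(np.uint8)*255
dark=(hsv[...,2]<50).astype(np.uint8)*255
rep("crate",wood,(165,210,255,300),55)
rep("big",wood,(110,90,235,210),70)
rep("small",wood,(90,210,165,280),40)
rep("block",dark,(300,185,370,250),210)
rep("post",((hsv[...,2]<90)&(hsv[...,1]>110)).astype(np.uint8)*255,(392,190,420,220),231)
cv2.imwrite("pics/crop1.png",cv2.resize(im[180:305,165:425],None,fx=3,fy=3,interpolation=cv2.INTER_CUBIC))
E
```

```text
crate [[170.0, 236.3000030517578], [235.5, 219.3000030517578], [250.5, 277.0], [185.10000610351562, 294.1000061035156]] world [[489.0, 282.0], [536.0, 114.0], [387.0, 71.0], [342.0, 235.0]] c [438.6 175.5] sides 174.0 155.0
big [[116.30000305175781, 127.9000015258789], [201.10000610351562, 99.19999694824219], [227.10000610351562, 176.0], [142.3000030517578, 204.6999969482422]] world [[780.0, 440.0], [867.0, 216.0], [649.0, 138.0], [569.0, 355.0]] c [716.3 287.4] sides 240.0 231.0
small [[97.5999984741211, 245.3000030517578], [133.89999389648438, 215.10000610351562], [160.60000610351562, 247.10000610351562], [124.30000305175781, 277.3999938964844]] world [[466.0, 471.0], [548.0, 383.0], [463.0, 308.0], [384.0, 395.0]] c [465.3 389.5] sides 120.0 114.0
block [[308.3999938964844, 220.39999389648438], [359.5, 212.6999969482422], [363.20001220703125, 237.1999969482422], [312.1000061035156, 244.89999389648438]] world [[502.0, -66.0], [521.0, -183.0], [464.0, -190.0], [445.0, -74.0]] c [ 483.  -128.1] sides 119.0 57.0
post [[398.5, 206.5], [407.5, 197.5], [412.5, 202.5], [403.5, 211.5]] world [[531.0, -268.0], [553.0, -289.0], [541.0, -300.0], [520.0, -278.0]] c [ 536.3 -283.7] sides 30.0 16.0
```

View pics/crop1.png

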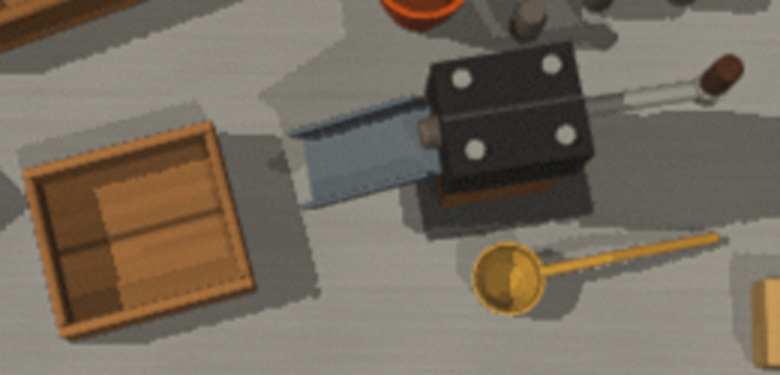

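The crop confirms the middle crate (outer sides about 170 x 150), with rim corners at crop (25,170), (212,123), (254,288) and (64,339). Bolt heads are at (461,79), (551,64), (475,149) and (566,134), and the post top is near (730,66). I'll cast these and cross-check against the given lengths.

```bash
python3 - <<'E'
from h import *
f=lambda x,y:(165+(x+.5)/3-.5,180+(y+.5)/3-.5)
B=[cast("top",f(*p),213)[:2] for p in((461,79),(551,64),(475,149),(566,134))]
B=np.array(B); o=B.mean(0); d1=(B[0]+B[2]-B[1]-B[3])/2; d2=(B[0]+B[1]-B[2]-B[3])/2
print("bolts c",o,"spacing",np.linalg.norm(d1),np.linalg.norm(d2),"yaw of +y",np.degrees(np.arctan2(d1[1],d1[0])),np.degrees(np.arctan2(d2[1],d2[0])))
post=cast("top",f(730,66),231)[:2]; 
v=o-post; print("post",post,"dist",np.linalg.norm(v),"yaw",np.degrees(np.arctan2(v[1],v[0])))
yd=v/np.linalg.norm(v); lip=o+161*yd; xd=np.array([yd[1],-yd[0]])
print("lip",lip,[((proj("top",[*(lip+s*xd),75])-[165,180])*3).round() for s in(-31,31)],[((proj("top",[*(lip+s*xd),99])-[165,180])*3).round() for s in(-31,31)])
C=np.array([cast("top",f(*p),55)[:2] for p in((25,170),(212,123),(254,288),(64,339))])
print("crate",C.round(),C.mean(0),[np.linalg.norm(C[i]-C[i-1]).round() for i in range(4)])
a=C[0]+C[3]-C[1]-C[2]; b=C[0]+C[1]-C[2]-C[3]; print("crate y yaw",np.degrees(np.arctan2(a[1],a[0])),"x yaw",np.degrees(np.arctan2(b[1],b[0])))
# scene cross-check
im=cv2.imread("pics/scene0.png")
for X in [[*lip,75],[*o,210],[*post,231],[*C.mean(0),55]]+[[*c,55] for c in C]: print("scene",proj("scene",X).round(1))
for n,z in(("dip",(494,275,36)),("crucible",(423,0,100)),): print(n,cast("top",f(*z[:2]),z[2])[:2].round())
for u in((359,160),(366,176),(341,185),(394,173)): print("spare top",cast("top",u,70)[:2].round())
print("dip handle end",cast("top",f(715,238),36)[:2].round())
E
```

```text
bolts c [ 514.1428859  -127.98868681] spacing 70.16471055721071 55.38988000091032 yaw of +y 100.20958256628556 10.50614771156292
post [ 542.92786393 -289.64290789] dist 164.1970223601702 yaw 100.09655622223889
lip [485.91837004  30.51802189] [array([312., 208.]), array([301., 136.])] [array([312., 203.]), array([300., 131.])]
crate [[489. 274.]
 [532. 114.]
 [390.  75.]
 [346. 233.]] [439.47655283 173.89843173] [np.float64(149.0), np.float64(165.0), np.float64(148.0), np.float64(164.0)]
crate y yaw 105.35109164124594 x yaw 15.784097729706243
scene [268.1 224.8]
scene [239.2 233.8]
scene [202.2 296.5]
scene [278.2 190. ]
scene [310.4 173.7]
scene [300.3 214.5]
scene [243.5 207.6]
scene [258.3 168.4]
dip [ 405. -131.]
crucible [632. -66.]
spare top [ 697. -210.]
spare top [ 653. -227.]
spare top [ 628. -161.]
spare top [ 662. -301.]
dip handle end [ 439. -323.]
```

Everything agrees: the bolt grid gives yaw 100.2°, the lip reprojects onto the seen tin edge, and the crate measures 165x149 against 170x150. The exception is the post at 164 mm instead of 179, so the rod probably starts about 15 mm in. That's harmless, since I'll use force stops. Next I grip the crate's far wall and slide it.

```bash
cat >> h.py <<'E'
YD=np.array([np.cos(np.radians(100.15)),np.sin(np.radians(100.15))]); XD=np.array([YD[1],-YD[0]])
O=np.array([514.1,-128.0]); LIP=O+161*YD
def pick(pos,yaw):
    q0=env.read_state()["qpos"]; c=[]
    for y in(yaw,yaw+np.pi):
        j=env.ik(list(pos),down(y))
        if j is not None: c.append((abs(np.array(j)-q0).max(),y,np.round(j,2)))
    c.sort(key=lambda t:t[0]); return c
E
python3 - <<'E'
from h import *
y0=np.radians(105.35); g=np.array([439.5,173.9])+80*np.array([np.cos(y0),np.sin(y0)])
for c in pick([*g,250],y0): print(c)
yaw=pick([*g,250],y0)[0][1]; dy=np.radians(100.15-105.35)
g2=LIP+120*YD; print(g,g2)
set_gripper(50)
env.reach([*g,250],down(yaw)); print(env.move_l([*g,102],rate=120,f_stop=12))
set_gripper(0); s=env.read_state(); print(s["width"],s["tool_pos"],s["time_s"],s["force"])
if 7<s["width"]<14:
    env.move_l([*g2,102],rot=down(yaw+dy),rate=60)
    s=env.read_state(); print(s["width"],s["tool_pos"],s["time_s"],s["force"])
cv2.imwrite("pics/t2.png",viewer.camera("top"))
E
```

```text
(np.float64(1.3035791203918057), np.float64(1.8387043669760261), array([ 0.52,  0.3 ,  1.97, -0.  ,  0.87, -1.32]))
(np.float64(1.8380135331979877), np.float64(4.9802970205658195), array([ 0.52,  0.3 ,  1.97, -0.  ,  0.87,  1.82]))
[418.32282524 251.04614228] [464.58055011 148.60228503]
False
10.135513065867986 [418.5300154  251.28205371 102.11752865] 4.5083 [0.1007863  1.40924305 1.71075571]
9.908559677041893 [464.71916441 147.82646351 102.10843288] 6.5333 [-1.63750167  2.26041628  5.43761416]
```

View pics/t2.png

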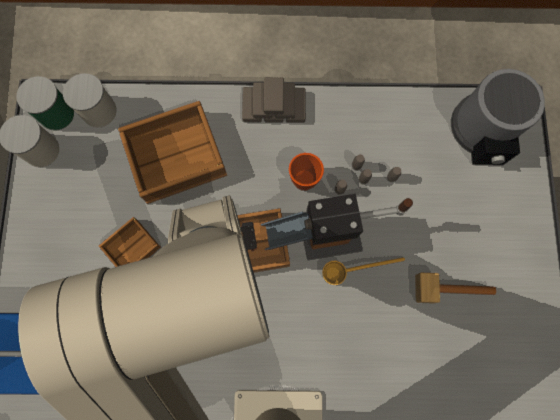

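The crate now sits below the chute with the lip over its opening, at (262,238). Next I release and go to the rod post.

```bash
python3 - <<'E'
from h import *
p=env.read_state()["tool_pos"]
set_gripper(40); env.move_l([p[0],p[1],380],rate=200)
h=np.array([542.9,-289.6]); yaw0=np.radians(100.15)
c=pick([*h,380],yaw0); print(c); yaw=c[0][1]
env.reach([*h,380],down(yaw)); set_gripper(60)
for n in("scene","top"): cv2.imwrite(f"pics/{n}3.png",viewer.camera(n))
s=env.read_state(); print(s["time_s"],s["tool_pos"],s["force"])
a=cv2.imread("pics/top3.png")[180:310,180:440]; cv2.imwrite("pics/c3.png",cv2.resize(a,None,fx=3,fy=3,interpolation=cv2.INTER_CUBIC))
# crate check
hsv=cv2.cvtColor(cv2.imread("pics/top3.png"),cv2.COLOR_BGR2HSV)
E
```

```text
[(np.float64(0.7929788566894416), np.float64(1.747947245872321), array([-0.51,  0.33,  1.58, -0.  ,  1.23, -2.26])), (np.float64(2.3486196180044137), np.float64(4.889539899462115), array([-0.51,  0.33,  1.58, -0.  ,  1.23,  0.88]))]
11.05 [ 542.90823367 -289.58369813  379.98995055] [0.26349606 0.27268327 0.01356326]
```

View pics/c3.png

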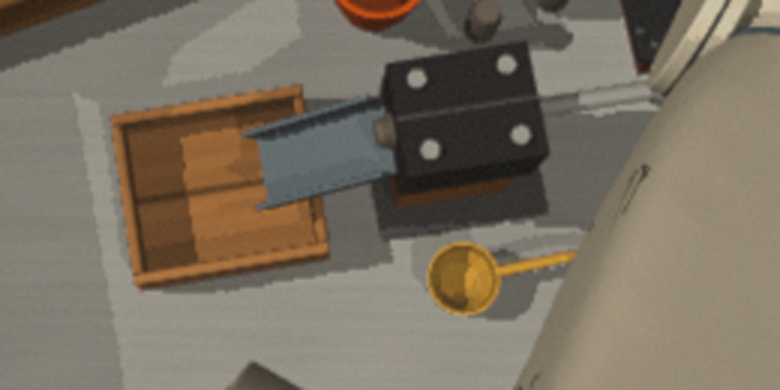

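View pics/scene3.png

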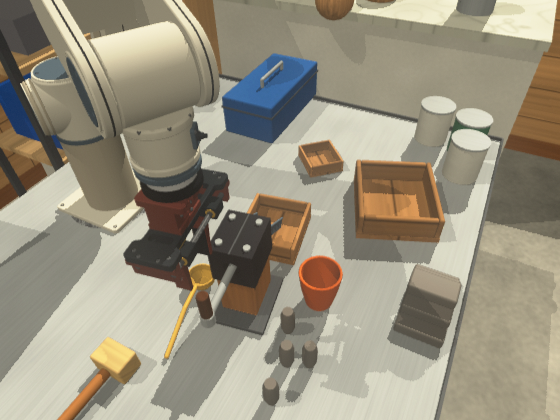

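The crate lies with the lip well inside its opening, rim corners at crop (113,118), (300,87), (328,250) and (138,286). The gripper is above the post at scene (204,300). Now I go down, grip and push.

```bash
python3 - <<'E'
from h import *
f=lambda x,y:(180+(x+.5)/3-.5,180+(y+.5)/3-.5)
C=np.array([cast("top",f(*p),55)[:2] for p in((113,118),(300,87),(328,250),(138,286))]); m=C.mean(0)
a=C[0]+C[3]-C[1]-C[2]; a/=np.linalg.norm(a); d=LIP-m
print("crate",m,np.degrees(np.arctan2(a[1],a[0])),"lip in crate y,x",d@a,d@[a[1],-a[0]])
h=np.array([542.9,-289.6])
hit=env.move_l([*h,271],rate=120,f_stop=10); s=env.read_state(); print("hit",hit,s["tool_pos"],s["force"])
if not hit:
    set_gripper(0); s=env.read_state(); print("w",s["width"],s["tool_pos"],s["force"],s["time_s"])
    if 18<s["width"]<26:
        e=h+85*YD
        r=env.move_l([*e,271],rate=40,f_stop=25); s=env.read_state()
        print("push stop",r,s["tool_pos"],"dist",-(s["tool_pos"][:2]-O)@YD,s["force"],s["width"],s["time_s"])
        env.hold(0.5)
        cv2.imwrite("pics/top4.png",viewer.camera("top")[180:310,180:440].repeat(3,0).repeat(3,1))
E
```

```text
crate [479.20277382  67.28331752] 100.80658221316942 lip in crate y,x -37.373705319991984 -0.4911900480662954
hit False [ 543.31158571 -289.82790713  271.75602036] [-0.38257936 -0.06181499 -0.09827878]
w 21.66931971658727 [ 542.8828103  -289.50178095  271.10924714] [0.0541271  1.51367821 0.92122868] 12.7917
push stop True [ 529.95240924 -216.0042366   271.08793902] dist 89.4205534568759 [ 0.39299688 -2.05711354  2.38620851] 21.421069376357906 14.4833
```

View pics/top4.png

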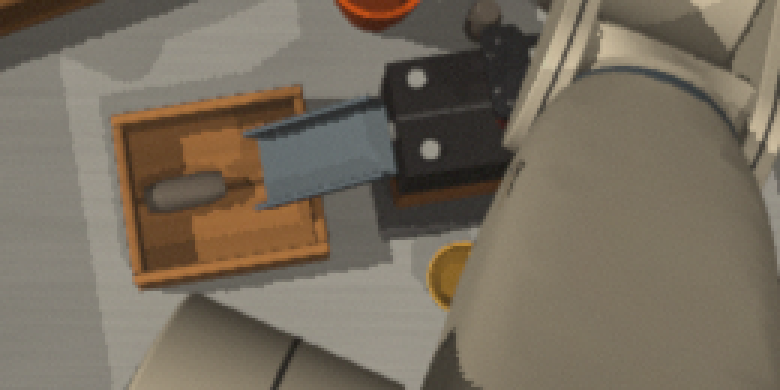

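The sinker lies in the crate at crop (187,190), and the rod reached its stop (89 measured against 91 given). Now I draw it back.

```bash
python3 - <<'E'
from h import *
p=env.read_state()["tool_pos"]; e=p[:2]-100*YD
r=env.move_l([*e,271],rate=40,f_stop=25); s=env.read_state(); t=s["tool_pos"]
print("back stop",r,t,"travel",(p[:2]-t[:2])@YD,s["width"],s["force"],s["time_s"])
set_gripper(60); s=env.read_state(); print(s["tool_pos"],s["force"])
t=s["tool_pos"]; env.move_l([t[0],t[1],380],rate=120)
env.reach([450,-450,400],s["orientation"]); env.hold(0.5)
im=viewer.camera("top"); cv2.imwrite("pics/top5.png",im[150:320,180:440].repeat(3,0).repeat(3,1))
print(env.read_state()["time_s"])
E
```

```text
back stop True [ 545.34552025 -303.23135258  271.06386161] travel 88.5101624204719 21.63924942327572 [-0.19906619  2.33894363  4.31519539] 17.0583
[ 545.31727473 -303.73960776  270.87399137] [ 0.6048667  -0.62085973  0.43148531]Traceback (most recent call last):
  File "<stdin>", line 7, in <module>
station.IKError: the arm cannot take that pose within its joint ranges
```

```bash
python3 - <<'E'
from h import *
q=np.array(env.read_state()["qpos"]); q[0]-=0.4; env.move_joints(list(q)); env.hold(0.5)
im=viewer.camera("top"); cv2.imwrite("pics/top5.png",im[150:320,180:440].repeat(3,0).repeat(3,1))
s=env.read_state(); print(s["time_s"],s["tool_pos"],s["force"])
E
```

```text
20.4 [ 383.92513328 -491.66511436  379.11783646] [-0.12770645  0.57702072 -0.22615716]
```

View pics/top5.png

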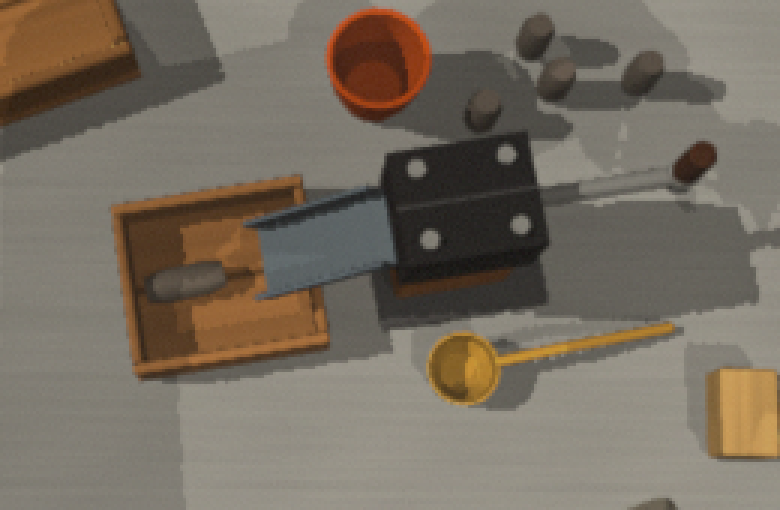

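The crate is under the lip with the sinker in it at crop (187,281). The post is about 6 px further out than at the start, which matches the 14 mm, and the bystanders are where they were. Signing off.

```bash
python3 - <<'E'
from h import *
p=cast("top",(180+703/3,150+153/3),231)[:2]; print("post dist",-(p-O)@YD)
workorder.sign_off()
E
```

```text
post dist 178.68754678799075
the job is handed in; nothing more can be done
```

I slid the middle-sized crate under the chute by its far wall. I then pushed the ejector rod in to its stop, which drove the sinker down the chute into the crate. After that I drew the rod back to its stop, let go and moved the arm clear. The job was handed in about 20 s into the 58 s limit; sign-off reports no verdict.

**Last checks:**
- **Crate:** the lip measured about (0, -37) mm in the crate's frame before the push. The last picture shows the crate unmoved, with the sinker lying in it.
- **Rod:** it travelled 88.5 mm between stops, against 88 mm given. The post ended 178.7 mm from the mould's origin, against 179 mm for fully back.
- **Bystanders:** the crucible, spares, dipper and mallet head look unmoved in the last top view. I compared them by eye only, and that crop leaves out the end of the mallet handle.

**Disagreed:** the post started at about 164 mm, not 179 mm. The rod seems to have been about 15 mm in at the start, so I used force stops at both ends. One move to a parking pose was refused as out of joint range, so I swung the base joint clear instead.

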